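# Load the grinding balls and close the mill jar

## Robot

A 6-joint arm with a two-finger parallel gripper is mounted at the origin on a cart in front of the work surface, level with it; the furniture and walls round the work are solid. World frame = base frame: x ahead of the robot, y to its left, z up, the work surface at z = 0. Lengths are in m, angles in degrees, forces in N, time in s.
With the tool pointing down it reaches from about 0.4 to 0.825 m from the base axis. Payload 7 kg.
Tool frame: the origin (TCP) lies between the finger pads; the fingertips stand ctrl.nose_length ahead of it and the grasp point (between the pads) lies 2 mm behind it (ctrl.nose_length is the distance from the TCP to the fingertips, in m); z points along the fingers, y is the line along which they close (so a half turn about z gives the same grasp; the last joint's range is limited). The gripper opens to 88 mm and grips with 3 to 60 N. Pads are 19 mm wide; open, the fingers measure 130 mm over their backs; the gripper's body (78 mm by 193 mm) begins 47 mm behind the grasp point.
Start: joints at [92.252, 20.546, 0.682, 0, -70.136, -16.507], TCP at [0.166, 0.654, 0.244] pointing down, gripper open.
Joint ranges: [-176.03, 176.03], [-82.01, 121.73], [-58.28, 71.71], [-173.87, 95.51], [-174.79, -0.11], [-173.66, 173.66]. Speed limits (degrees/s): [136.94, 136.94, 172.46, 180, 180, 180].

## Interface

Orientations are given as [roll, pitch, yaw] about the fixed x, y, z axes, in that order (R = Rz(yaw) Ry(pitch) Rx(roll)).
In Python, from plant import ctrl gives the robot as it stands.
- The arm moves only by the tool apply_moves, never from a script. Its argument "commands" is a list of rows, each a list of 3 entries, a list of its own where there are three numbers: the shift along the world's x, y, z in cm, then the turn about the world's z in rad, then the closure, from 0 (fully open) to 1 (shut). In form: [[[x, y, z], turn, jaw], ...]. A call has 1 to 20 rows; each row is the pose to reach, as a shift and turn from the pose commanded when the call began; what a row does not reach only later rows make up. A row lasts 1/12 s, in which the tool goes at most 41.7 mm and 7.16 degrees, less where a joint would pass 70% of its speed; a pose out of reach is approached as far as the arm can. A call with a gripper value outside its range is refused whole. The fingers move at their own pace and stop on an object; the grip force is fixed at half the most. Time passes only in rows, so rows that repeat a pose let the fingers close. It gives the time, the measured TCP pose, the force, the opening and the grip force at its end, in the units of the state.
- ctrl.get_obs(): the state, without advancing time (a new reading comes with each control period).
- ctrl.snapshot(name): name is "scene" or "top"; returns a dict with "img" (420x560x3 uint8, red, green, blue), "fx", "fy", "cx", "cy" (pixels), "T" (4x4, takes a point from camera to world coordinates). Camera axes: x right, y up, looking along -z (the intrinsics and any distortion apply to the point x, -y, -z); pixel columns grow to the right and rows downward; lengths in m; the calibration is good to about 2 mm. A picture is of the moment at which its call begins. There is no depth.
- ctrl.close_job(): hands the job in; it is judged then, once.
Trained networks look in a picture, given as the dict that the camera call returned (one of the last four; its "shot" number tells which), for a name from the list of things; names that differ only in an ending like _2 or _b are one class to them, and where a whole thing is asked for, a point or a joint stands for the part that bears it (a point fixed in the world has none). Each returns a list of dicts, best first, with "score" (0 to 1); they miss things now and then, are a little off and sometimes report something else, mostly with a low value. They report only what shows in the picture. A call takes as long as a camera call. They do not tell look-alikes from the thing itself.
- ctrl.search_frame(picture, target): "at" ([column, row] in pixels, amid what is visible of it).
- ctrl.spot_point(picture, target): "at" ([column, row] in pixels: a listed point, or the origin of a listed thing).
The state is a dict: "clock": time; "joint_pos": joint angles; "qvel": joint speeds; "tau": joint torques, N m; "tool_pos": TCP position; "orientation": TCP orientation; "force": force on the tool from outside, world axes, zero at the start; "moment": the same for the moment, N m; "opening": finger opening in m; "gripper_force": force on a finger pad.
Only numpy, scipy, OpenCV 4.12 (cv2) and the standard library are available. Lean on these libraries where they do the work, as an engineer would, in place of code of your own. Each camera call takes 0.05 s, during which the arm holds its last target. There are 200 camera calls.

## Task

Take the small blue sample pot and pour all six steel grinding balls out of it into the open steel grinding jar on the mill drive unit, then stand the empty pot upright on the worktop again. Close the jar by placing its lid on it by the knob, not letting go of the lid before it sits flat on the rim, and leave the timer, the roll of stickers and the marker where they are.

Things in the scene. Friction and masses are not known exactly. Their poses are not given: they have to be found in the camera images.
- jar_rim (a point): open round steel grinding jar with a blue foot ring, fixed on top of a white mill drive unit (124 mm square box, 60 mm high, grey panel with a knob in front), all fixed to the worktop. Jar: outside 110 mm across, mouth 100 mm across, wall 5 mm, inner floor 57 mm below the rim, rim 125 mm above the worktop. Point: centre of the mouth, level with the rim; z up.
- cup_center (a point): small blue plastic sample pot, open on top, loose, 80 mm high, 60 g: straight round wall 58 mm across from foot to mouth, 3 mm thick, stiff; inner floor 4 mm up; thin white rings low on the outside. The six balls lie in it. Can be gripped across the wall from above at any yaw. Point: on its axis, half-way up (40 mm above its underside); z runs from foot to mouth.
- lid_knob (a point): loose jar lid, 200 g: steel disc 110 mm across, 7 mm thick; dark locating plug below it, 6 mm deep, 87 to 90 mm across; black upright round knob on top, 26 mm across, 32 mm tall. It lies on its plug, knob up. Point: on the axis, 30 mm above the plug's underside, 17 mm above the disc's top, 15 mm below the knob's top. Closed (disc on the rim), it is 24 mm above the jar's rim. z up.
- ball0_center (a point): bright steel grinding ball, 15 mm across, 14 g; it rolls freely. The point is its centre. It starts in the small blue pot.
- ball1_center (a point): bright steel grinding ball, 15 mm across, 14 g; it rolls freely. The point is its centre. It starts in the small blue pot.
- ball2_center (a point): bright steel grinding ball, 15 mm across, 14 g; it rolls freely. The point is its centre. It starts in the small blue pot.
- ball3_center (a point): bright steel grinding ball, 15 mm across, 14 g; it rolls freely. The point is its centre. It starts in the small blue pot.
- ball4_center (a point): bright steel grinding ball, 15 mm across, 14 g; it rolls freely. The point is its centre. It starts in the small blue pot.
- ball5_center (a point): bright steel grinding ball, 15 mm across, 14 g; it rolls freely. The point is its centre. It starts in the small blue pot.
- timer: bystander: white timer, 62 x 62 x 21 mm, loose; origin at the centre of its underside
- label_roll: bystander: green roll of stickers, 52 mm across, 22 mm high, loose; origin at the centre of its underside
- marker_1: bystander: marker pen with blue cap, 126 mm long, 12 mm high, loose, lying along its y axis; origin at the centre of its underside
Mind the look-alikes: they are no part of the job. Leave any yellow look-alike of the part that bears lid_knob alone.

How it is judged:
By the outcome, as a careful person would: the job done as asked, in the order asked, and still so for the second after the job is handed in, with the robot touching nothing.
It also fails if it takes over 59 s, if anything falls off the work surface, if the arm or the gripper's body presses on something with over 40 N, if the wrist force passes 120 N, or if a joint passes its speed limit or range.

## Working session

There is one attempt and no reset: what is moved stays moved. The work goes in short steps, Python scripts to look and compute and a tool call to move; the robot and the scene stay as the last step left them, time stands still between calls to the robot, and variables do not carry over. Pictures are saved under pics/ and viewed, at most 10 in all, crops included, and the job is handed in when it is done.

Besides the shell and the picture viewer there is one more tool, called after "Request:" as name(argument=value, ...), one argument or row to a line, values as JSON. apply_moves: Moves the arm, as the interface text tells. Its arguments: {"type":"object","properties":{"commands":{"type":"array"}},"required":["commands"]}

```bash
mkdir -p pics
cat > h.py <<'E'
import numpy as np, cv2
from plant import ctrl
def snap(n,f=None):
    p=ctrl.snapshot(n)
    if f: cv2.imwrite('pics/'+f,p['img'][:,:,::-1])
    return p
def ray(p,uv):
    d=np.array([(uv[0]-p['cx'])/p['fx'],-(uv[1]-p['cy'])/p['fy'],-1.])
    T=np.array(p['T']); return T[:3,3],T[:3,:3]@d
def atz(p,uv,z):
    o,d=ray(p,uv); return o+d*(z-o[2])/d[2]
def tri(obs):
    A=np.zeros((3,3));b=np.zeros(3)
    for p,uv in obs:
        o,d=ray(p,uv);d=d/np.linalg.norm(d);M=np.eye(3)-np.outer(d,d);A+=M;b+=M@o
    x=np.linalg.solve(A,b)
    return x,[round(float(np.linalg.norm(np.cross(x-ray(p,u)[0],ray(p,u)[1]/np.linalg.norm(ray(p,u)[1])))),4) for p,u in obs]
E
python3 - <<'E'
from h import *
a=snap('scene','s0.png');b=snap('top','t0.png')
print(a.keys(),ctrl.nose_length)
for p in(a,b): print(np.round(p['T'],3).tolist(),p['fx'],p['fy'],p['cx'],p['cy'],{k:p[k] for k in p if k not in('img','T','fx','fy','cx','cy')})
for n in('jar_rim','cup_center','lid_knob','timer','label_roll','marker_1','ball0_center'):
    for q,p in(('s',a),('t',b)):
        print(n,q,[(np.round(d['at'],1).tolist(),round(d['score'],2)) for d in ctrl.spot_point(p,n)[:4]])
cv2.imwrite('pics/both0.png',cv2.resize(np.vstack([a['img'],b['img']]),None,fx=.7,fy=.7)[:,:,::-1])
o=ctrl.get_obs();print(o['tool_pos'],o['orientation'],o['opening'],o['clock'])
E
```

```text
dict_keys(['img', 'fx', 'fy', 'cx', 'cy', 'T', 'shot']) 0.017
[[0.501, 0.383, -0.776, -0.079], [-0.865, 0.242, -0.439, -0.149], [0.02, 0.892, 0.452, 0.504], [0.0, 0.0, 0.0, 1.0]] 386.070310856751 386.070310856751 280.55091571329893 211.92554393028246 {'shot': 1}
[[0.008, 0.993, -0.122, 0.498], [-0.999, 0.005, -0.032, 0.206], [-0.031, 0.122, 0.992, 0.958], [0.0, 0.0, 0.0, 1.0]] 385.6131481601191 385.6131481601191 281.8902171965311 209.9272627540687 {'shot': 2}
jar_rim s [([313.9, 200.8], 0.55)]
jar_rim t [([307.7, 191.7], 0.71)]
cup_center s [([194.5, 248.4], 0.6)]
cup_center t [([221.6, 273.2], 0.91)]
lid_knob s [([377.8, 275.7], 0.79), ([341.1, 318.0], 0.62)]
lid_knob t [([382.0, 221.6], 0.71), ([376.0, 285.5], 0.66), ([219.1, 270.4], 0.65), ([222.0, 265.1], 0.15)]
timer s [([249.3, 287.6], 0.68), ([194.2, 250.2], 0.21)]
timer t [([284.7, 272.7], 0.58), ([219.3, 267.4], 0.52)]
label_roll s [([240.9, 228.1], 0.84)]
label_roll t [([226.6, 193.7], 0.67), ([223.6, 276.6], 0.58)]
marker_1 s [([336.7, 230.5], 0.63)]
marker_1 t [([309.9, 146.3], 0.82)]
ball0_center s []
ball0_center t [([224.2, 268.4], 0.55), ([308.6, 147.1], 0.51)]
[0.16621616 0.65418064 0.24356625] [ 1.79999885e+02 -5.39035499e-04 -1.42537021e+01] 0.08782468537369796 0.8
```

View pics/s0.png

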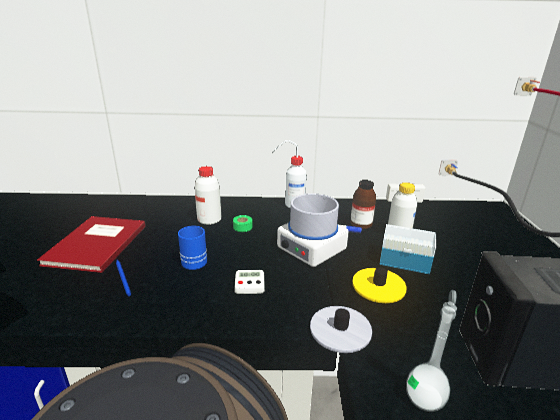

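View pics/t0.png

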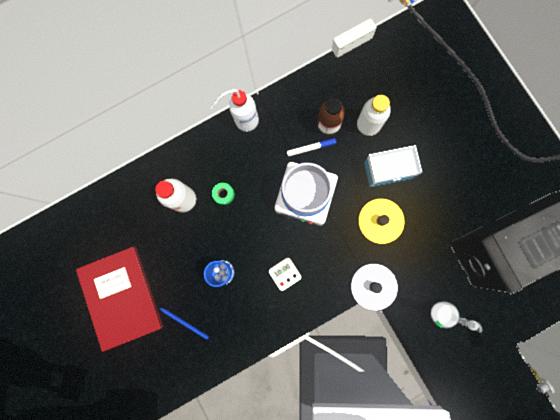

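Run:
```python
from h import *
a=snap('scene');b=snap('top')
for n,u,v in(('jar',(313.9,200.8),(307.7,191.7)),('cup',(194.5,248.4),(221.6,273.2)),('lid',(341.1,318),(376,285.5)),('yellow',(377.8,275.7),(382,221.6)),('timer',(249.3,287.6),(284.7,272.7)),('roll',(240.9,228.1),(226.6,193.7))):
    x,e=tri([(a,u),(b,v)]);print(n,np.round(x,4),np.round(np.hypot(x[0],x[1]),3),np.degrees(np.arctan2(x[1],x[0])).round(1),e)
for n,u in(('cupmouth',(219.5,271)),): print(n,atz(b,u,.08))
for n in('drive corner pts',):
    for u in((314,225),(276,213),(338,178),(300,163)): print(atz(b,u,.06))
for n,u,z in(('bottle white tall',(170,190),.2),('wash',(240,97),.2),('brown',(334,106),.15),('yel',(381,103),.15),('box',(394,166),.09),('box bl',(374,186),.07)): print(n,atz(b,u,z))
A=cv2.resize(b['img'][230:310,180:260],(400,400));B=cv2.resize(a['img'][290:370,300:380],(400,400))
cv2.imwrite('pics/crop1.png',np.hstack([A,B])[:,:,::-1])
```

```text
jar [0.6394 0.1748 0.1357] 0.663 15.3 [0.0018, 0.0018]
cup [0.4596 0.3754 0.0396] 0.593 39.2 [0.001, 0.001]
lid [0.4332 0.0127 0.0297] 0.433 1.7 [0.0007, 0.0007]
yellow [ 0.5844 -0.0049  0.0335] 0.584 -0.5 [0.0004, 0.0004]
timer [ 0.4596  0.2282 -0.0089] 0.513 26.4 [0.0001, 0.0001]
roll [ 0.6537  0.3811 -0.0029] 0.757 30.2 [0.005, 0.005]
cupmouth [0.46558573 0.37367254 0.08      ]
[0.57291497 0.15900261 0.06      ]
[0.60063685 0.24796398 0.06      ]
[0.6845531 0.1022504 0.06     ]
[0.72071539 0.19200976 0.06      ]
bottle white tall [0.63018827 0.45546322 0.2       ]
wash [0.82519467 0.3182003  0.2       ]
brown [0.82530921 0.11979931 0.15      ]
yel [0.83167803 0.01815268 0.15      ]
box [ 0.70644387 -0.02179463  0.09      ]
box bl [0.6637309  0.02029311 0.07      ]
```

View pics/crop1.png

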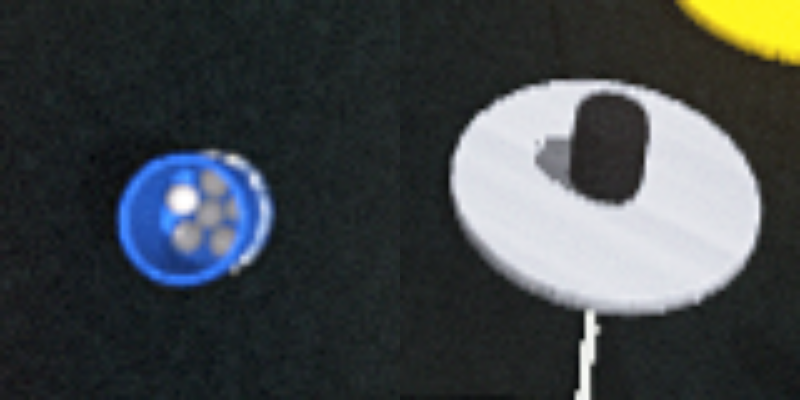

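Candidates: the pot at scene (194,248) / top (220,272), blue with balls visible in the crop. For the lid there is the steel one at scene (341,318) / top (376,286) and the yellow one at scene (378,276) / top (382,222), which I leave alone. The crop confirms the blue pot with balls and the steel lid. Now above the pot.

Request:
apply_moves(
  commands=[
    [[29.4,-27.9,-8.4],0.249,0],
    [[29.4,-27.9,-8.4],0.249,0],
    [[29.4,-27.9,-8.4],0.249,0],
    [[29.4,-27.9,-8.4],0.249,0],
    [[29.4,-27.9,-8.4],0.249,0],
    [[29.4,-27.9,-8.4],0.249,0],
    [[29.4,-27.9,-8.4],0.249,0],
    [[29.4,-27.9,-8.4],0.249,0],
    [[29.4,-27.9,-8.4],0.249,0],
    [[29.4,-27.9,-8.4],0.249,0],
    [[29.4,-27.9,-8.4],0.249,0],
    [[29.4,-27.9,-8.4],0.249,0],
    [[29.4,-27.9,-8.4],0.249,0],
    [[29.4,-27.9,-8.4],0.249,0],
  ],
)

```text
clock: 2.07
tool_pos: [0.4599, 0.376, 0.1599]
orientation: [-180.0, -0.0, 0.1]
force: [0.0, 0.4, 0.9]
opening: 0.0873
gripper_force: 0.0
```

Run:
```python
from h import *
a=snap('scene');b=snap('top')
cv2.imwrite('pics/a1.png',np.hstack([cv2.resize(a['img'][160:290,140:380],(480,260)),cv2.resize(b['img'][140:290,190:350],(277,260))])[:,:,::-1])
for n in('cup_center','jar_rim'):
  for p in(a,b):
    for d in ctrl.spot_point(p,n)[:1]: print(n,d['at'],d['score'],atz(p,d['at'],.04 if n[0]=='c' else .125))
# jar rim circle: bright rim outer/inner ellipse, sampled by hand-check: project model
def proj(p,X):
    T=np.array(p['T']);c=T[:3,:3].T@(X-T[:3,3]);return [p['cx']+p['fx']*c[0]/-c[2],p['cy']-p['fy']*c[1]/-c[2]]
im=cv2.resize(b['img'],None,fx=5,fy=5,interpolation=cv2.INTER_CUBIC)
t=np.linspace(0,6.28,200)
pts=np.array([proj(b,np.array([.64+.055*np.cos(q),.175+.055*np.sin(q),.125])) for q in t])
cv2.polylines(im,[np.int32(pts*5)],True,(255,0,0),1)
cv2.imwrite('pics/a1.png',np.hstack([im[750:1150,1300:1750],cv2.resize(a['img'][160:290,160:274],(351,400))])[:,:,::-1])
```

```text
cup_center [197.1, 249.1] 0.8 [0.46042795 0.36726719 0.04      ]
cup_center [219.5, 274.2] 0.62 [0.45663931 0.38111565 0.04      ]
jar_rim [313.8, 198.3] 0.61 [0.67377061 0.18891631 0.125     ]
jar_rim [307.2, 192.4] 0.67 [0.63886726 0.17708688 0.125     ]
```

View pics/a1.png

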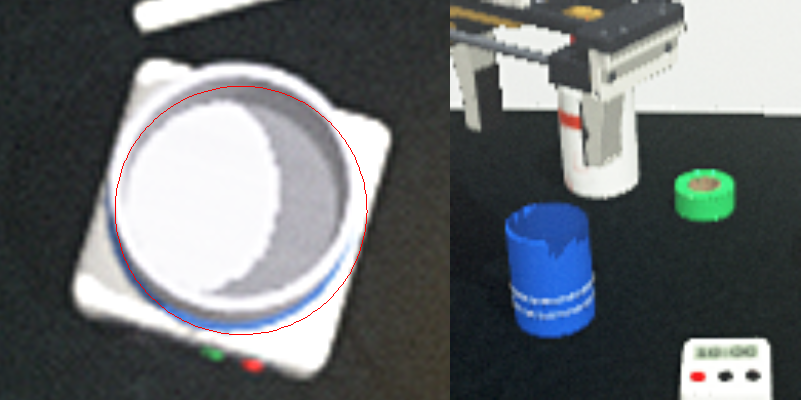

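```bash
cat >> h.py <<'E'
def proj(p,X):
    T=np.array(p['T']);c=T[:3,:3].T@(np.array(X)-T[:3,3]);return [p['cx']+p['fx']*c[0]/-c[2],p['cy']-p['fy']*c[1]/-c[2]]
def circ(p,im,c,r,s,col=(255,0,0)):
    pts=np.array([proj(p,[c[0]+r*np.cos(q),c[1]+r*np.sin(q),c[2]]) for q in np.linspace(0,6.28,100)])
    cv2.polylines(im,[np.int32((pts+.5)*s)],True,col,1)
E
python3 - <<'E'
from h import *
a=snap('scene');b=snap('top');out=[]
for p,(r0,c0,h,w) in((a,(185,270,80,80)),(b,(150,267,80,80))):
    im=cv2.resize(p['img'],None,fx=5,fy=5,interpolation=cv2.INTER_CUBIC)
    for r,z in((.055,.125),(.05,.125)): circ(p,im,(.648,.179,z),r,5)
    out.append(im[r0*5:(r0+h)*5,c0*5:(c0+w)*5])
cv2.imwrite('pics/a2.png',np.hstack(out)[:,:,::-1])
E
```

```text
(no output)
```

View pics/a2.png

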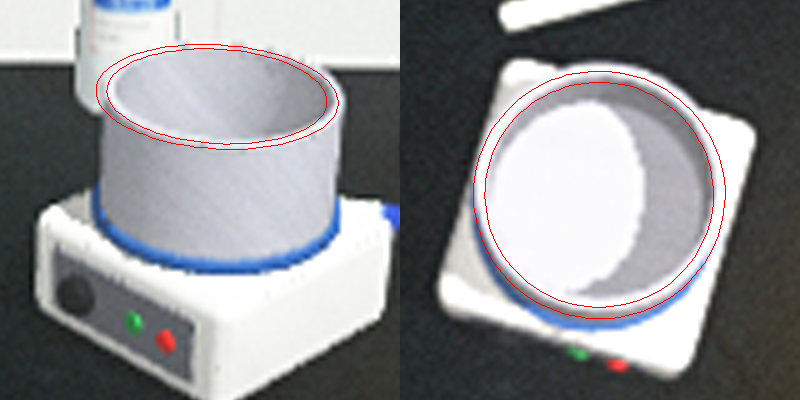

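Request:
apply_moves(
  commands=[
    [[0,0,-4],0,0],
    [[0,0,-8],0,0],
    [[0,0,-11.3],0,0],
    [[0,0,-11.3],0,0],
    [[0,0,-11.3],0,1],
    [[0,0,-11.3],0,1],
    [[0,0,-11.3],0,1],
    [[0,0,-11.3],0,1],
    [[0,0,-11.3],0,1],
    [[0,0,-11.3],0,1],
  ],
)

```text
clock: 3.3
tool_pos: [0.4611, 0.3766, 0.0486]
orientation: [-179.8, -0.1, 0.0]
force: [-1.2, 1.5, 7.7]
opening: 0.0578
gripper_force: 30.0
```

Gripped (58 mm opening). The jar fits at about (0.651, 0.180). Lifting and approaching the jar from its near side.

Request:
apply_moves(
  commands=[
    [[0,0,2],0,1],
    [[0,0,4],0,1],
    [[0,0,7],0,1],
    [[0,0,11],0,1],
    [[2,-3,11],0,1],
    [[4,-6,11],0,1],
    [[6,-9,11],0,1],
    [[7,-12,11],0,1],
    [[7.6,-15,11],0,1],
    [[7.6,-18,11],0,1],
    [[7.6,-19.7,11],0,1],
    [[7.6,-19.7,11],0,1],
    [[7.6,-19.7,11],0,1],
  ],
)

```text
clock: 4.38
tool_pos: [0.5362, 0.1773, 0.157]
orientation: [-180.0, -0.0, -0.1]
force: [0.1, -0.2, -1.5]
opening: 0.0578
gripper_force: 30.0
```

Request:
apply_moves(
  commands=[
    [[1.5,0.3,0],0,1],
    [[2.5,0.3,0],0,1],
    [[3.1,0.3,0],0,1],
    [[3.5,0.3,0.2],0,1],
    [[3.8,0.3,0.4],0,1],
    [[4.1,0.3,0.6],0,1],
    [[4.5,0.3,0.75],0,1],
    [[4.9,0.3,0.9],0,1],
    [[5.2,0.3,1.0],0,1],
    [[5.2,0.3,1.0],0,1],
  ],
)

```text
clock: 5.22
tool_pos: [0.5863, 0.1823, 0.1654]
orientation: [-180.0, 0.2, 0.0]
force: [-7.0, 5.0, -0.8]
opening: 0.057
gripper_force: 30.0
```

Run:
```python
from h import *
a=snap('scene');o=ctrl.get_obs();print(o['tool_pos'],o['force'],o['moment'])
cv2.imwrite('pics/a3.png',cv2.resize(a['img'][130:260,230:390],None,fx=4,fy=4)[:,:,::-1])
```

```text
[0.58626343 0.18228725 0.16537186] [-5.95778821  4.81159509 -0.9458154 ] [1.85535348 2.54783875 0.05616811]
```

View pics/a3.png

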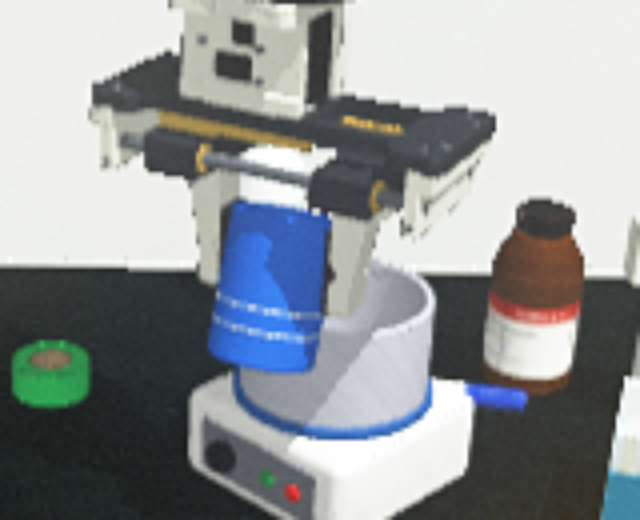

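Request:
apply_moves(
  commands=[
    [[0.3,-0.2,0],0,1],
    [[0.7,-0.3,0],0,1],
    [[1.0,-0.3,-0.1],0,1],
    [[1.3,-0.3,-0.2],0,1],
    [[1.6,-0.3,-0.3],0,1],
    [[1.95,-0.3,-0.4],0,1],
    [[2.3,-0.3,-0.6],0,1],
    [[2.65,-0.3,-0.9],0,1],
    [[2.9,-0.3,-1.1],0,1],
    [[3.1,-0.3,-1.3],0,1],
    [[3.3,-0.3,-1.5],0,1],
    [[3.4,-0.3,-1.7],0,1],
    [[3.5,-0.3,-1.9],0,1],
    [[3.5,-0.3,-1.9],0,1],
  ],
)

```text
clock: 6.43
tool_pos: [0.625, 0.1798, 0.1498]
orientation: [-179.9, -0.2, 0.1]
force: [-0.8, 2.6, 8.9]
opening: 0.0565
gripper_force: 30.0
```

Run:
```python
from h import *
a=snap('scene');b=snap('top');o=ctrl.get_obs();print(o['tool_pos'],o['force'],o['moment'])
cv2.imwrite('pics/a4.png',np.hstack([cv2.resize(a['img'][130:260,250:380],(400,400)),cv2.resize(b['img'][120:250,240:370],(400,400))])[:,:,::-1])
```

```text
[0.62479027 0.17978941 0.14973536] [-0.59197272  2.96847043  8.40704127] [ 0.93018194  0.46476686 -0.04273694]
```

View pics/a4.png

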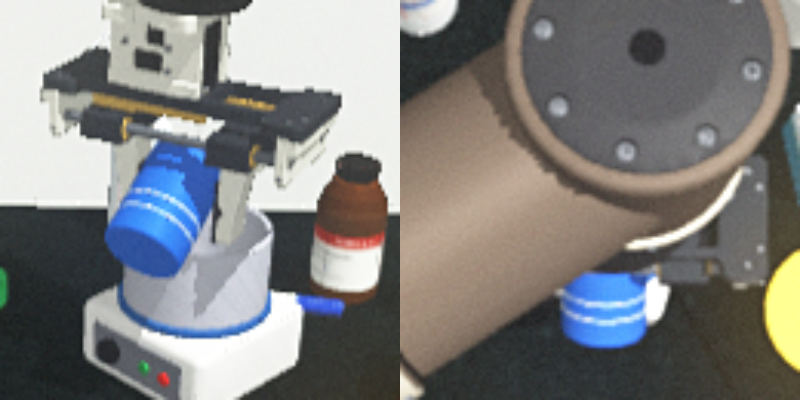

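Run:
```python
from h import *
a=snap('scene');b=snap('top');o=ctrl.get_obs();P=np.array(o['tool_pos'])+[0,0,.002]
for t in(60,75,85,95,105):
    s,c=np.sin(np.radians(t)),np.cos(np.radians(t));f=P-.05*np.array([s,0,c])
    u=(np.array(proj(a,f))-[250,130])*400/130;v=(np.array(proj(b,f))-[240,120])*400/130
    # foot rim extreme low point
    n=np.array([c,0,-s]); w=(np.array(proj(a,f-.029*n))-[250,130])*400/130;w2=(np.array(proj(a,f+.029*n))-[250,130])*400/130
    print(t,u.round(),v.round(),'back edge',w.round(),'front edge',w2.round())
```

```text
60 [151. 258.] [203. 303.] back edge [142. 233.] front edge [159. 281.]
75 [148. 245.] [203. 308.] back edge [145. 212.] front edge [151. 277.]
85 [148. 235.] [204. 309.] back edge [148. 198.] front edge [148. 271.]
95 [148. 223.] [204. 308.] back edge [152. 183.] front edge [145. 262.]
105 [150. 211.] [205. 305.] back edge [157. 169.] front edge [143. 252.]
```

Request:
apply_moves(
  commands=[
    [[0.2,0,-0.1],0,1],
    [[0.2,0,-0.3],0,1],
    [[0,0,-0.5],0,1],
    [[0,0,-0.5],0,1],
  ],
)

```text
clock: 6.97
tool_pos: [0.6246, 0.1798, 0.1447]
orientation: [-179.9, -0.2, 0.1]
force: [-2.1, 2.6, 8.8]
opening: 0.0559
gripper_force: 30.0
```

Run:
```python
from h import *
a=snap('scene');o=ctrl.get_obs();P=np.array(o['tool_pos'])+[0,0,.002];print(P,o['force'])
im=a['img']
# pot mask (blue) and extremes of blue in scene
hsv=cv2.cvtColor(im,cv2.COLOR_RGB2HSV);m=cv2.inRange(hsv,(105,120,60),(125,255,255));m[:,345:]=0
m[:130]=0;m[260:]=0;m[:,:270]=0
n,l,s,c=cv2.connectedComponentsWithStats(m)
for i in np.argsort(-s[1:,4])[:3]+1: print(s[i],c[i])
for t in(75,85,95,105):
    sn,c=np.sin(np.radians(t)),np.cos(np.radians(t));f=P-.05*np.array([sn,0,c]);n=np.array([c,0,-sn])
    ring=np.array([proj(a,f+.029*(np.cos(q)*n+np.sin(q)*np.array([0,1,0]))) for q in np.linspace(0,6.28,60)])
    print(t,'foot ellipse x',ring[:,0].min().round(1),ring[:,0].max().round(1),'y',ring[:,1].min().round(1),ring[:,1].max().round(1))
```

```text
[0.6243795  0.17983967 0.14661868] [-2.11104783  1.58567615  8.72906523]
[283 178  38  43 958] [301.87578288 199.76617954]
[289 221  49  19 144] [312.52083333 234.55555556]
75 foot ellipse x 286.0 310.2 y 200.8 222.6
85 foot ellipse x 285.8 310.1 y 196.1 220.6
95 foot ellipse x 285.9 310.4 y 191.5 217.9
105 foot ellipse x 286.2 311.1 y 187.1 214.6
```

```bash
cat > fit.py <<'E'
from h import *
from scipy.optimize import differential_evolution
S=3
def mask(p,box):
    im=cv2.resize(p['img'],None,fx=S,fy=S,interpolation=cv2.INTER_LINEAR)
    m=cv2.inRange(cv2.cvtColor(im,cv2.COLOR_RGB2HSV),(105,120,50),(125,255,255))
    m=cv2.morphologyEx(m,cv2.MORPH_CLOSE,np.ones((9,9)))
    r=np.zeros_like(m);a,b,c,d=[S*v for v in box];r[b:d,a:c]=m[b:d,a:c]
    n,l,s,_=cv2.connectedComponentsWithStats(r);k=1+np.argmax(s[1:,4]);return np.uint8(l==k)
def hull(p,P,t,o,u,L0,L1,shape,y):
    s,c=np.sin(t),np.cos(t);a=np.array([s,0,c]);n=np.array([c,0,-s])
    pts=[proj(p,[P[0],y,P[2]]+a*L-n*o+.029*(np.cos(q)*n+np.sin(q)*np.array([0,1,0]))) for L in(L0+u,L1+u) for q in np.linspace(0,6.28,40)]
    m=np.zeros(shape,np.uint8);cv2.fillConvexPoly(m,cv2.convexHull(np.int32(np.round((np.array(pts)+.5)*S))),1);return m
def fit(boxes,tmax=130):
    a=snap('scene');b=snap('top');o=ctrl.get_obs();P=np.array(o['tool_pos'])+[0,0,.002]
    V=[(p,mask(p,bx)) for p,bx in zip((a,b),boxes) if bx]
    def cost(v):
        k=0
        for p,m in V:
            f=hull(p,P,v[0],v[1],v[2],-.05,-.03,m.shape,P[1]+v[3]);g=hull(p,P,v[0],v[1],v[2],-.05,.03,m.shape,P[1]+v[3])
            k+=np.sum((f==1)&(m==0))+np.sum((m==1)&(g==0))
        return float(k)
    r=differential_evolution(cost,[(0,np.radians(tmax)),(-.015,.015),(-.02,.02),(-.004,.004)],maxiter=25,popsize=8,seed=1,polish=False)
    print('P',P.round(4),'tilt',np.degrees(r.x[0]).round(1),'offset up/back mm',(1e3*r.x[1]).round(1),'axial mm',(1e3*r.x[2]).round(1),'dy',(1e3*r.x[3]).round(1),'cost',r.fun,[int(m.sum()) for _,m in V])
    return a,b
E
time python3 - <<'E'
from fit import *
a,b=fit([(270,150,345,228),(270,190,335,250)])
cv2.imwrite('pics/a5.png',np.hstack([cv2.resize(a['img'][130:260,250:380],(400,400)),cv2.resize(b['img'][120:250,240:370],(400,400))])[:,:,::-1])
E
```

```text
P [0.6243 0.1798 0.1466] tilt 71.8 offset up/back mm 14.9 axial mm -14.4 dy 0.8 cost 1058.0 [9409, 5600]
real	0m23.903s
user	0m21.999s
sys	0m0.483s
```

View pics/a5.png

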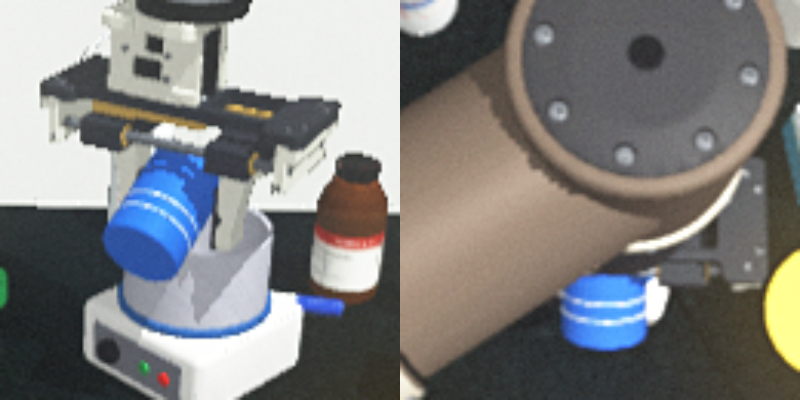

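Request:
apply_moves(
  commands=[
    [[0,0,1],0,1],
    [[0,0,2],0,1],
    [[0,0,3.2],0,1],
    [[-1.5,0,4],0,1],
    [[-3,-0.5,4],0,1],
    [[-4.5,-1.5,4],0,1],
    [[-6,-2.5,4],0,1],
    [[-8,-3.3,4],0,1],
    [[-9.3,-3.7,4],0,1],
    [[-9.3,-3.7,2.5],0,1],
    [[-9.3,-3.7,0.5],0,1],
    [[-9.3,-3.7,-2],0,1],
    [[-9.3,-3.7,-4],0,1],
    [[-9.3,-3.7,-6],0,1],
    [[-9.3,-3.7,-7.2],0,1],
    [[-9.3,-3.7,-7.2],0,1],
  ],
)

```text
clock: 8.45
tool_pos: [0.529, 0.1404, 0.0687]
orientation: [179.9, 0.2, -0.0]
force: [0.8, 0.1, -2.2]
opening: 0.056
gripper_force: 30.0
```

Run:
```python
from fit import *
fit([(230,150,330,300),(270,190,360,300)])
```

```text
P [0.5307 0.1413 0.0732] tilt 89.7 offset up/back mm -3.8 axial mm -8.4 dy 2.3 cost 3612.0 [10877, 167]
```

```bash
sed -i 's/(-.015,.015),(-.02,.02)/(-.022,.022),(-.03,.03)/' fit.py
python3 - <<'E'
from fit import *
a,b=fit([(230,150,330,300),None])
m=mask(a,(230,150,330,300));print([ (v//3).tolist() for v in cv2.boundingRect(m) and np.array(cv2.boundingRect(m)).reshape(2,2)])
mb=mask(b,(240,180,420,360));print(np.array(cv2.boundingRect(mb))//3)
P=np.array(ctrl.get_obs()['tool_pos'])+[0,0,.002];print(proj(a,P),proj(b,P))
cv2.imwrite('pics/a6.png',np.hstack([cv2.resize(a['img'][170:290,240:360],(400,400)),cv2.resize(b['img'][180:300,240:360],(400,400))])[:,:,::-1])
E
```

```text
P [0.5312 0.1417 0.074 ] tilt 61.4 offset up/back mm 20.7 axial mm -10.9 dy 0.5 cost 139.0 [10775]
[[275, 232], [40, 47]]
[292 211  17   5]
[np.float64(303.0150550713351), np.float64(250.51542477128172)] [np.float64(321.9669194100383), np.float64(242.79317451064728)]
```

View pics/a6.png

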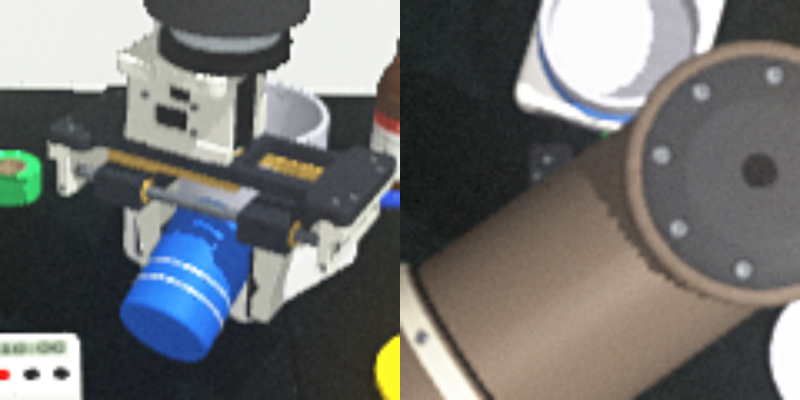

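Request:
apply_moves(
  commands=[
    [[0,0,0],0,0.365],
    [[0,0,0],0,0.36],
    [[0,0,0],0,0.36],
  ],
)

```text
clock: 8.9
tool_pos: [0.5306, 0.1414, 0.0713]
orientation: [-180.0, -0.1, 0.0]
force: [0.2, -0.3, -1.0]
opening: 0.0564
gripper_force: 30.0
```

Run:
```python
from fit import *
fit([(230,150,330,300),None])
```

```text
P [0.5304 0.1413 0.073 ] tilt 61.9 offset up/back mm 13.7 axial mm -6.8 dy 3.8 cost 178.0 [10835]
```

Request:
apply_moves(
  commands=[
    [[0,0,0],0,0.355],
    [[0,0,0],0,0.355],
    [[0,0,0],0,0.355],
  ],
)

```text
clock: 9.25
tool_pos: [0.5302, 0.1412, 0.0706]
orientation: [-180.0, 0.0, 0.0]
force: [1.1, 1.0, -1.3]
opening: 0.0562
gripper_force: 30.0
```

Run:
```python
from fit import *
fit([(230,150,330,300),None]);o=ctrl.get_obs();print(o['opening'],o['gripper_force'])
```

```text
P [0.5302 0.1412 0.0725] tilt 61.4 offset up/back mm 18.3 axial mm -8.7 dy 2.2 cost 164.0 [10675]
0.05624075181965693 27.895955317653716
```

Request:
apply_moves(
  commands=[
    [[0,0,0],0,0.352],
    [[0,0,0],0,0.352],
  ],
)

```text
clock: 9.52
tool_pos: [0.5303, 0.1412, 0.0706]
orientation: [180.0, -0.0, 0.0]
force: [-1.2, 1.0, 0.4]
opening: 0.0568
gripper_force: 0.0
```

Request:
apply_moves(
  commands=[
    [[0,0,0],0,0.348],
    [[0,0,0],0,0.348],
  ],
)

```text
clock: 9.68
tool_pos: [0.5303, 0.1412, 0.0707]
orientation: [-180.0, -0.0, 0.0]
force: [0.9, -1.0, 0.8]
opening: 0.0573
gripper_force: 0.0
```

Run:
```python
from fit import *
fit([(230,150,330,300),None]);o=ctrl.get_obs();print(o['opening'],o['gripper_force'])
```

```text
P [0.5303 0.1412 0.0726] tilt 70.7 offset up/back mm -21.5 axial mm -29.8 dy 2.8 cost 2976.0 [11736]
0.05741583960571422 0.0
```

Run:
```python
from fit import *
a=snap('scene');b=snap('top')
for p,bx in((a,(230,150,350,330)),(b,(240,180,420,330))):
    m=mask(p,bx);print(np.array(cv2.boundingRect(m))//3,m.sum())
    for n in('cup_center','ball0_center','timer'): print(n,[(np.round(d['at'],1).tolist(),round(d['score'],2)) for d in ctrl.spot_point(p,n)[:7]])
m=mask(a,(230,150,350,330))
P=np.array(ctrl.get_obs()['tool_pos'])
def cost(v,A=(-.001,0)):
    # base centre (x,y,z), tilt t in xz plane
    t=v[3];s,c=np.sin(t),np.cos(t);ax=np.array([s,0,c]);n=np.array([c,0,-s]);B=np.array(v[:3])
    def H(L0,L1):
        pts=[proj(a,B+ax*L+.029*(np.cos(q)*n+np.sin(q)*np.array([0,1,0]))) for L in(L0,L1) for q in np.linspace(0,6.28,40)]
        k=np.zeros_like(m);cv2.fillConvexPoly(k,cv2.convexHull(np.int32(np.round((np.array(pts)+.5)*S))),1);return k
    f,g=H(0,.02),H(0,.08);return float(np.sum((f==1)&(m==0))+np.sum((m==1)&(g==0))+.2*np.sum((g==1)&(m==0)))
r=differential_evolution(cost,[(.45,.58),(.13,.155),(0,.06),(-.5,1.7)],maxiter=40,popsize=10,seed=2,polish=False)
print(r.x.round(4),np.degrees(r.x[3]),r.fun)
cv2.imwrite('pics/a7.png',cv2.resize(a['img'][170:300,240:360],(554,600))[:,:,::-1])
```

```text
[274 253  31  51] 12558
cup_center [([291.8, 278.3], 0.6)]
ball0_center []
timer [([249.9, 287.3], 0.67)]
[292 211  17   5] 173
cup_center []
ball0_center []
timer []
[ 0.47    0.1386  0.0039 -0.0307] -1.7610761218027613 187.4
```

Request:
apply_moves(
  commands=[
    [[0,0,1],0,0.2],
    [[0,0,4],0,0],
    [[0,0,8],0,0],
    [[2,4,12],0,0],
    [[4,8,14],0,0],
    [[5,12,14],0,0],
    [[5,16,14],0,0],
    [[5,20,14],0,0],
    [[5,20,14],0,0],
  ],
)

```text
clock: 10.93
tool_pos: [0.5805, 0.3455, 0.2114]
orientation: [-179.9, -0.1, 0.1]
force: [0.5, 0.0, -0.8]
opening: 0.0878
gripper_force: 0.0
```

Run:
```python
from fit import *
a=snap('scene');b=snap('top')
for p in(a,b):
    for n in('cup_center','ball0_center','lid_knob','jar_rim'): print(n,[(np.round(d['at'],1).tolist(),round(d['score'],2),atz(p,d['at'],.04 if n[0]=='c' else .01).round(3).tolist()) for d in ctrl.spot_point(p,n)[:7]])
cv2.imwrite('pics/a7.png',np.hstack([cv2.resize(a['img'][220:320,240:340],(400,400)),cv2.resize(b['img'][180:310,270:400],(400,400))])[:,:,::-1])
```

```text
cup_center [([292.2, 280.6], 0.69, [0.47, 0.133, 0.04])]
ball0_center [([249.8, 284.4], 0.52, [0.449, 0.219, 0.01])]
lid_knob [([339.2, 316.5], 0.96, [0.456, 0.025, 0.01]), ([375.4, 274.9], 0.62, [0.618, 0.007, 0.01])]
jar_rim [([315.5, 202.3], 0.83, [0.879, 0.275, 0.01])]
cup_center [([322.2, 269.4], 0.65, [0.47, 0.139, 0.04])]
ball0_center [([322.6, 266.2], 0.44, [0.477, 0.136, 0.01])]
lid_knob [([382.2, 219.4], 0.76, [0.592, -0.01, 0.01]), ([372.1, 284.8], 0.69, [0.434, 0.017, 0.01])]
jar_rim [([307.6, 189.1], 0.84, [0.667, 0.172, 0.01]), ([320.6, 268.0], 0.68, [0.473, 0.141, 0.01])]
```

Request:
apply_moves(
  commands=[
    [[-3,-5,-3],0,0],
    [[-6,-9,-6],0,0],
    [[-9,-13,-8],0,0],
    [[-11.7,-17,-8],0,0],
    [[-11.7,-20.4,-8],0,0],
    [[-11.7,-20.4,-8],0,0],
    [[-11.7,-20.4,-11],0,0],
    [[-11.7,-20.4,-14],0,0],
    [[-11.7,-20.4,-15.1],0,0],
    [[-11.7,-20.4,-15.1],0,0],
    [[-11.7,-20.4,-15.1],0,1],
    [[-11.7,-20.4,-15.1],0,1],
    [[-11.7,-20.4,-15.1],0,1],
    [[-11.7,-20.4,-15.1],0,1],
    [[-11.7,-20.4,-15.1],0,1],
  ],
)

```text
clock: 12.68
tool_pos: [0.4637, 0.1377, 0.0604]
orientation: [-179.9, -0.1, 0.0]
force: [0.8, 1.1, 0.0]
opening: 0.0597
gripper_force: 0.4
```

Request:
apply_moves(
  commands=[
    [[0,0,0],0,1],
    [[0,0,0],0,1],
    [[0,0,1.5],0,1],
    [[0,0,4],0,1],
    [[0,0,7],0,1],
    [[1,0.5,10],0,1],
    [[3,2,11.3],0,1],
    [[5,3.2,11.3],0,1],
    [[6.5,4.1,11.3],0,1],
    [[6.7,4.1,11.3],0,1],
    [[6.7,4.1,11.3],0,1],
  ],
)

```text
clock: 13.6
tool_pos: [0.5303, 0.1782, 0.1717]
orientation: [180.0, 0.1, -0.0]
force: [-0.6, 0.9, -2.2]
opening: 0.0563
gripper_force: 30.0
```

```bash
sed -i "s/-.05,-.03,m.shape/-.062,-.042,m.shape/;s/-.05,.03,m.shape/-.062,.018,m.shape/" fit.py
python3 - <<'E'
from fit import *
a,b=fit([(230,150,350,300),None])
for p in(a,b): print([np.round(proj(p,[.648,.178,.125]),1),[ (d['at'],d['score']) for d in ctrl.spot_point(p,'jar_rim')[:2]]])
E
```

```text
P [0.5293 0.1776 0.1738] tilt 1.0 offset up/back mm -14.2 axial mm 0.3 dy 3.2 cost 1264.0 [11063]
[array([313.2, 203.4]), [([317.0, 200.3], 0.86)]]
[array([306.8, 188.3]), [([305.0, 186.3], 0.91)]]
```

Request:
apply_moves(
  commands=[
    [[1.2,0.1,0],0,1],
    [[2.2,0.1,0],0,1],
    [[2.7,0.1,0.2],0,1],
    [[3.2,0.1,0.4],0,1],
    [[3.7,0.1,0.6],0,1],
    [[4.3,0.1,0.8],0,1],
    [[4.8,0.1,0.9],0,1],
    [[5.4,0.1,1.05],0,1],
    [[5.9,0.1,1.15],0,1],
    [[6.4,0.1,1.15],0,1],
    [[7.0,0.1,1.1],0,1],
    [[7.6,0.1,1.0],0,1],
    [[7.6,0.1,1.0],0,1],
  ],
)

```text
clock: 14.88
tool_pos: [0.6057, 0.179, 0.1826]
orientation: [180.0, 0.1, -0.0]
force: [-4.9, -0.0, 4.6]
opening: 0.0566
gripper_force: 30.0
```

Run:
```python
from fit import *
a,b=fit([(230,150,330,300),(260,170,340,250)])
mb=mask(b,(260,170,340,250));print(np.array(cv2.boundingRect(mb))//3)
fit([(230,150,330,300),None])
```

```text
P [0.6056 0.179  0.1846] tilt 69.2 offset up/back mm -5.6 axial mm 4.2 dy -3.9 cost 2161.0 [9235, 3183]
[294 217  27  18]
P [0.6056 0.1789 0.1847] tilt 35.6 offset up/back mm -6.1 axial mm 1.0 dy 3.9 cost 86.0 [9202]
```

Request:
apply_moves(
  commands=[
    [[0.4,0,-0.1],0,1],
    [[0.8,0,-0.2],0,1],
    [[1.2,0,-0.35],0,1],
    [[1.6,0,-0.55],0,1],
    [[2.0,0,-0.75],0,1],
    [[2.4,0,-1.0],0,1],
    [[2.8,0,-1.25],0,1],
    [[3.1,0,-1.5],0,1],
    [[3.1,0,-1.5],0,1],
  ],
)

```text
clock: 15.83
tool_pos: [0.6383, 0.1791, 0.168]
orientation: [180.0, -0.1, 0.0]
force: [-1.7, 0.2, 4.2]
opening: 0.0563
gripper_force: 30.0
```

Run:
```python
from fit import *
fit([(230,150,330,300),(260,190,340,222)])
fit([(230,150,330,300),None])
```

```text
P [0.6381 0.1791 0.1702] tilt 68.2 offset up/back mm 1.0 axial mm 1.1 dy 1.7 cost 616.0 [9198, 5033]
P [0.638  0.1792 0.1702] tilt 66.0 offset up/back mm -2.2 axial mm 4.1 dy 3.5 cost 138.0 [9214]
```

Request:
apply_moves(
  commands=[
    [[0.3,0,-0.4],0,1],
    [[0.6,0,-0.8],0,1],
    [[0.8,0,-1.1],0,1],
    [[1.0,0,-1.4],0,1],
    [[1.1,0,-1.7],0,1],
    [[1.2,0,-2.0],0,1],
    [[1.3,0,-2.3],0,1],
    [[1.3,0,-2.4],0,1],
    [[1.3,0,-2.4],0,1],
  ],
)

```text
clock: 16.78
tool_pos: [0.6532, 0.1797, 0.1456]
orientation: [-179.9, -0.4, 0.1]
force: [4.9, -1.4, 6.4]
opening: 0.0561
gripper_force: 30.0
```

Run:
```python
from fit import *
fit([(230,150,330,300),(260,190,340,222)])
a,b=fit([(230,150,330,300),None])
print(ctrl.get_obs()['force'])
for n in('ball0_center',):
  for p in(a,b): print([(np.round(d['at']).tolist(),round(d['score'],2)) for d in ctrl.spot_point(p,n)[:7]])
```

```text
P [0.653  0.1798 0.1476] tilt 89.2 offset up/back mm 9.4 axial mm -3.1 dy -0.3 cost 906.0 [7840, 4278]
P [0.653  0.1798 0.1476] tilt 90.4 offset up/back mm 2.9 axial mm 6.1 dy 3.8 cost 128.0 [7849]
[ 4.81005551 -0.94181042  6.44752615]
[]
[]
```

Request:
apply_moves(
  commands=[
    [[0,0,-0.2],0,1],
    [[0,0,-0.3],0,1],
    [[-0.8,0,-0.3],0,1],
    [[-1.6,0,-0.3],0,1],
    [[-1.6,0,-0.3],0,1],
    [[-1.6,0,-0.3],0,1],
  ],
)

```text
clock: 17.58
tool_pos: [0.6364, 0.1803, 0.1432]
orientation: [-179.9, -0.3, 0.1]
force: [0.7, 2.0, 9.8]
opening: 0.0563
gripper_force: 30.0
```

Run:
```python
from fit import *
a,b=fit([(230,150,330,300),(260,190,340,222)])
fit([(230,150,330,300),None])
print(ctrl.get_obs()['force'])
for n in('ball0_center',):
  for p in(a,b): print([(np.round(d['at']).tolist(),round(d['score'],2)) for d in ctrl.spot_point(p,n)[:7]])
```

```text
P [0.6364 0.1804 0.145 ] tilt 91.7 offset up/back mm 7.5 axial mm 1.7 dy 1.5 cost 432.0 [7963, 4368]
P [0.6365 0.1804 0.145 ] tilt 95.2 offset up/back mm 4.4 axial mm 3.3 dy 3.3 cost 145.0 [8005]
[ 1.4533872   0.69348487 10.62472894]
[]
[]
```

Request:
apply_moves(
  commands=[
    [[0,0,0.3],0,1],
    [[1.8,0,0.4],0,1],
    [[0,0,0.4],0,1],
    [[-1,0,0.4],0,1],
    [[1.2,0,0.4],0,1],
    [[-1,0,0.4],0,1],
    [[1.2,0,0.4],0,1],
    [[-1,0,0.4],0,1],
    [[0,0,0.4],0,1],
    [[0,0,0.4],0,1],
    [[0,0,0.4],0,1],
  ],
)

```text
clock: 18.8
tool_pos: [0.6339, 0.1792, 0.1442]
orientation: [180.0, 0.0, 0.0]
force: [0.4, 0.5, -0.5]
opening: 0.0564
gripper_force: 30.0
```

Run:
```python
from fit import *
a,b=fit([(230,150,330,300),(260,190,340,222)])
fit([(230,150,330,300),None])
f=[]
for i in range(8): snap('top'); f.append(ctrl.get_obs()['force'])
print(np.mean(f,0),np.std(f,0))
```

```text
P [0.6338 0.1792 0.1462] tilt 91.4 offset up/back mm 6.5 axial mm 4.2 dy 3.2 cost 471.0 [8022, 4132]
P [0.6339 0.1791 0.1463] tilt 93.2 offset up/back mm 4.9 axial mm 4.6 dy 3.2 cost 154.0 [8026]
[ 0.18365999  0.14051098 -0.53532315] [0.38071871 0.42069079 0.34907852]
```

Request:
apply_moves(
  commands=[
    [[0,0,2],0,1],
    [[0,0,4],0,1],
    [[-2,0,4.5],0,1],
    [[-4.5,-1,4.5],0,1],
    [[-7,-2.5,4.5],0,1],
    [[-9.5,-3.9,4.5],0,1],
    [[-10.4,-3.9,3],0,1],
    [[-10.4,-3.9,0],0,1],
    [[-10.4,-3.9,-3],0,1],
    [[-10.4,-3.9,-6],0,1],
    [[-10.4,-3.9,-7.9],0,1],
    [[-10.4,-3.9,-7.9],0,0.365],
    [[-10.4,-3.9,-7.9],0,0.36],
    [[-10.4,-3.9,-7.9],0,0.357],
    [[-10.4,-3.9,-7.9],0,0.355],
  ],
)

```text
clock: 20.65
tool_pos: [0.5313, 0.1408, 0.0673]
orientation: [-179.9, -0.1, 0.0]
force: [-0.6, 0.4, 0.0]
opening: 0.0564
gripper_force: 30.0
```

Run:
```python
from fit import *
a,b=fit([(230,150,330,310),None]);o=ctrl.get_obs();print(o['opening'],o['gripper_force'],o['clock'])
```

```text
P [0.5311 0.1407 0.0691] tilt 92.2 offset up/back mm 10.8 axial mm -6.4 dy -1.4 cost 147.0 [10256]
0.05641104806441702 29.999940851703286 20.75
```

Request:
apply_moves(
  commands=[
    [[0,0,0],0,0.354],
    [[0,0,0],0,0.353],
    [[0,0,0],0,0.352],
    [[0,0,0],0,0.352],
  ],
)

```text
clock: 21.08
tool_pos: [0.5303, 0.1402, 0.0658]
orientation: [-180.0, -0.0, 0.0]
force: [-0.2, -0.4, -0.4]
opening: 0.0565
gripper_force: 0.0
```

Run:
```python
from fit import *
a,b=fit([(230,150,330,310),None]);o=ctrl.get_obs();print(o['opening'],o['gripper_force'],o['clock'])
```

```text
P [0.5302 0.1402 0.0677] tilt 80.8 offset up/back mm -21.9 axial mm -15.6 dy -3.7 cost 312.0 [10960]
0.056791630525319686 0.0 21.1833
```

Request:
apply_moves(
  commands=[
    [[0,0,0],0,0.35],
    [[0,0,0],0,0.35],
    [[0,0,0],0,0.35],
  ],
)

```text
clock: 21.43
tool_pos: [0.5302, 0.1402, 0.0655]
orientation: [180.0, 0.0, 0.0]
force: [0.0, -0.6, 0.9]
opening: 0.0572
gripper_force: 0.1
```

```bash
cat > free.py <<'E'
from fit import *
def free(bounds,box=(230,150,350,330),w=.2,cam='scene'):
    a=snap(cam);m=mask(a,box)
    def cost(v):
        t=v[3];s,c=np.sin(t),np.cos(t);ax=np.array([s,0,c]);n=np.array([c,0,-s]);B=np.array(v[:3])
        def H(L0,L1):
            pts=[proj(a,B+ax*L+.029*(np.cos(q)*n+np.sin(q)*np.array([0,1,0]))) for L in(L0,L1) for q in np.linspace(0,6.28,40)]
            k=np.zeros_like(m);cv2.fillConvexPoly(k,cv2.convexHull(np.int32(np.round((np.array(pts)+.5)*S))),1);return k
        f,g=H(0,.02),H(0,.08);return float(np.sum((f==1)&(m==0))+np.sum((m==1)&(g==0))+w*np.sum((g==1)&(m==0)))
    r=differential_evolution(cost,bounds,maxiter=40,popsize=10,seed=2,polish=False)
    print('foot',r.x[:3].round(4),'tilt',np.degrees(r.x[3]).round(1),'cost',r.fun,m.sum(),np.array(cv2.boundingRect(m))//3);return a
E
python3 - <<'E'
from free import *
a=free([(.44,.58),(.12,.16),(0,.08),(-.5,2)])
im=cv2.resize(a['img'][170:310,220:360],(600,600))
cv2.imwrite('pics/a8.png',im[:,:,::-1])
E
```

```text
foot [0.4673 0.1319 0.0265] tilt 87.7 cost 300.0 10582 [279 255  42  45]
```

Request:
apply_moves(
  commands=[
    [[0,0,0],0,0.2],
    [[-1.5,0,-1.0],0,0.2],
    [[-1.5,0,-2.9],0,0.2],
    [[-1.5,0,-2.9],0,0.5],
    [[-1.5,0,-2.9],0,1],
    [[-1.5,0,-2.9],0,1],
    [[-1.5,0,-2.9],0,1],
    [[-1.5,0,-2.9],0,1],
    [[-1.5,0,0],0,1],
    [[-1.5,0,3],0,1],
    [[-1.5,0,3],0,1],
  ],
)

```text
clock: 22.4
tool_pos: [0.5183, 0.1418, 0.101]
orientation: [-179.8, -0.4, 0.1]
force: [1.0, 0.9, -0.5]
opening: 0.0606
gripper_force: 27.7
```

Run:
```python
from free import *
a=free([(.42,.53),(.13,.15),(0.03,.12),(1,2)],box=(230,150,350,330))
o=ctrl.get_obs();print(o['tool_pos'],o['opening'],o['gripper_force'])
```

```text
foot [0.4827 0.1485 0.0593] tilt 60.8 cost 653.6 11060 [277 229  36  46]
[0.51731381 0.14146874 0.09888569] 0.060280449809100724 27.704236682907645
```

Run:
```python
from h import *
a=snap('scene');b=snap('top')
cv2.imwrite('pics/a9.png',np.hstack([cv2.resize(a['img'][200:300,240:340],(500,500),interpolation=cv2.INTER_CUBIC),cv2.resize(b['img'][140:300,230:330],(300,480))[:480].copy() if 0 else cv2.resize(b['img'][140:300,240:336],(300,500))])[:,:,::-1])
```

```text
(no output)
```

View pics/a9.png

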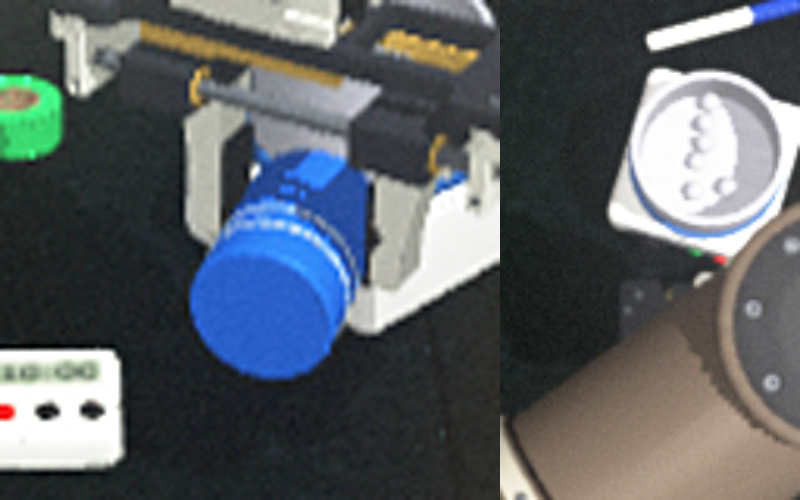

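```bash
cat > free2.py <<'E'
from fit import *
def free2(bounds,box=(230,150,350,330),w=.15,n=50):
    a=snap('scene');m=mask(a,box)
    def cost(v):
        s,c=np.sin(v[3]),np.cos(v[3]);h=np.array([np.cos(v[4]),np.sin(v[4]),0]);z=np.array([0,0,1.]);ax=s*h+c*z;nn=c*h-s*z;l=np.cross(ax,nn);B=np.array(v[:3])
        def H(L0,L1):
            pts=[proj(a,B+ax*L+.029*(np.cos(q)*nn+np.sin(q)*l)) for L in(L0,L1) for q in np.linspace(0,6.28,40)]
            k=np.zeros_like(m);cv2.fillConvexPoly(k,cv2.convexHull(np.int32(np.round((np.array(pts)+.5)*S))),1);return k
        f,g=H(0,.025),H(0,.08);return float(np.sum((f==1)&(m==0))+np.sum((m==1)&(g==0))+w*np.sum((g==1)&(m==0)))
    r=differential_evolution(cost,bounds,maxiter=n,popsize=8,seed=3,polish=False);v=r.x
    h=np.array([np.cos(v[4]),np.sin(v[4]),0]);ax=np.sin(v[3])*h+np.cos(v[3])*np.array([0,0,1])
    print('foot',v[:3].round(4),'mouth',(v[:3]+.08*ax).round(4),'tilt',np.degrees(v[3]).round(1),'yaw',np.degrees(v[4]).round(1),'cost',r.fun,m.sum())
    o=ctrl.get_obs();print('tcp',np.round(o['tool_pos'],4),o['opening'],o['gripper_force'],o['clock']);return v
E
python3 - <<'E'
from free2 import *
free2([(.45,.52),(.13,.18),(0.03,.12),(.7,1.9),(-.7,.3)])
E
```

```text
foot [0.4599 0.1301 0.0849] mouth [0.5378 0.1485 0.0854] tilt 89.7 yaw 13.3 cost 334.8 11133
tcp [0.5148 0.14   0.0952] 0.06026309746949838 27.705129951518657 22.6
```

Request:
apply_moves(
  commands=[
    [[0,0,-3],0,1],
    [[0,0,-5.2],0,1],
    [[0,0,-5.6],0,1],
    [[0,0,-5.6],0,0.26],
    [[-0.3,-0.1,-5.6],0.1,0.26],
    [[-0.6,-0.2,-5.6],0.19,0.26],
    [[-0.6,-0.2,-5.6],0.19,0.4],
    [[-0.6,-0.2,-5.6],0.19,1],
    [[-0.6,-0.2,-5.6],0.19,1],
    [[-0.6,-0.2,-5.6],0.19,1],
    [[-0.6,-0.2,-5.6],0.19,1],
    [[-0.6,-0.2,-3],0.1,1],
    [[-0.6,-0.2,0],0,1],
    [[-0.6,-0.2,0],0,1],
  ],
)

```text
clock: 23.77
tool_pos: [0.512, 0.1396, 0.1004]
orientation: [-179.8, -0.4, -0.3]
force: [1.0, 1.1, 0.6]
opening: 0.057
gripper_force: 30.0
```

Run:
```python
from free2 import *
free2([(.44,.52),(.12,.18),(0.03,.12),(.7,1.9),(-.5,.5)])
```

```text
foot [0.4601 0.1438 0.0838] mouth [0.5401 0.1444 0.0866] tilt 88.0 yaw 0.5 cost 425.79999999999995 11114
tcp [0.5111 0.1393 0.0984] 0.057147350901592 29.983553462661803 23.8167
```

Request:
apply_moves(
  commands=[
    [[0,0,4],0,1],
    [[1.5,1,7.5],0,1],
    [[4,2.5,8.4],0,1],
    [[6.3,3.9,8.4],0,1],
    [[6.3,3.9,8.0],0,1],
    [[6.3,3.9,7.4],0,1],
    [[6.3,3.9,6.8],0,1],
    [[6.0,3.9,6.5],0,1],
    [[5.7,3.9,6.15],0,1],
    [[5.4,3.9,5.8],0,1],
    [[5.2,3.9,5.4],0,1],
    [[5.0,3.9,5.0],0,1],
    [[4.85,3.9,4.55],0,1],
    [[4.8,3.9,4.1],0,1],
    [[4.75,3.9,3.7],0,1],
    [[4.7,3.9,3.3],0,1],
    [[4.7,3.9,3.3],0,1],
  ],
)

```text
clock: 25.23
tool_pos: [0.5558, 0.177, 0.1275]
orientation: [180.0, 0.1, 0.0]
force: [-0.4, 0.0, -0.5]
opening: 0.0573
gripper_force: 30.0
```

Run:
```python
from free2 import *
free2([(.46,.58),(.15,.2),(0.03,.18),(0,1.9),(-.3,.3)],box=(240,150,330,250))
print(ctrl.get_obs()['force'])
```

```text
foot [0.5127 0.1865 0.1066] mouth [0.5927 0.1858 0.1079] tilt 89.1 yaw -0.5 cost 930.3 10187
tcp [0.556 0.177 0.128] 0.0572650856902629 29.982852735556662 25.2833
[ 0.69491063  0.61762462 -0.51493354]
```

Request:
apply_moves(
  commands=[
    [[-1,0,2],0,1],
    [[-1,0,5.2],0,1],
    [[1,0,5.4],0,1],
    [[2.5,0,5.2],0,1],
    [[2.5,0,4.4],0,1],
    [[2.4,0,3.8],0,1],
    [[2.1,0,3.4],0,1],
    [[1.8,0,3.0],0,1],
    [[1.6,0,2.65],0,1],
    [[1.6,0,2.65],0,1],
  ],
)

```text
clock: 26.12
tool_pos: [0.5709, 0.1763, 0.1548]
orientation: [179.9, 0.1, 0.0]
force: [-2.3, -1.0, 4.4]
opening: 0.0565
gripper_force: 29.9
```

Run:
```python
from free2 import *
free2([(.46,.58),(.172,.182),(0.03,.18),(0,1.9),(-.1,.1)],box=(240,150,330,224))
print(ctrl.get_obs()['force'])
```

```text
foot [0.5505 0.1808 0.1201] mouth [0.5854 0.1838 0.192 ] tilt 26.0 yaw 4.9 cost 1396.25 7445
tcp [0.571  0.1764 0.155 ] 0.056768738572394555 29.89388019675971 26.1667
[-1.39947916 -1.86671306  3.56788607]
```

```bash
sed -i "s/-.062,-.042,m.shape/-.05,-.03,m.shape/;s/-.062,.018,m.shape/-.05,.03,m.shape/;s/(-.03,.03),(-.004,.004)/(-.012,.012),(-.002,.004)/" fit.py
python3 - <<'E'
from fit import *
a,b=fit([(240,150,330,300),None])
m=mask(a,(240,150,330,300));print(np.array(cv2.boundingRect(m))//3)
E
```

```text
P [0.5711 0.1764 0.157 ] tilt 70.2 offset up/back mm -7.8 axial mm -12.0 dy -0.6 cost 805.0 [10747]
[273 192  56  47]
```

Request:
apply_moves(
  commands=[
    [[-0.1,0,-0.3],0,1],
    [[-0.2,0,-0.6],0,1],
    [[-0.2,0,-0.9],0,1],
    [[-0.3,0,-1.2],0,1],
    [[-0.4,0,-1.5],0,1],
    [[-0.4,0,-1.8],0,1],
    [[-0.4,0,-2.1],0,1],
    [[-0.4,0,-2.1],0,1],
  ],
)

```text
clock: 26.93
tool_pos: [0.5668, 0.1757, 0.1341]
orientation: [179.9, 0.1, -0.0]
force: [-6.6, -5.6, 8.9]
opening: 0.0565
gripper_force: 30.0
```

```bash
sed -i "s/(-.012,.012),(-.002,.004)/(-.025,.015),(-.002,.003)/" fit.py
python3 - <<'E'
from fit import *
a,b=fit([(240,150,312,300),None])
m=mask(a,(240,150,312,300));print(np.array(cv2.boundingRect(m))//3,ctrl.get_obs()['force'],ctrl.get_obs()['opening'])
E
```

```text
P [0.5667 0.1757 0.1361] tilt 40.2 offset up/back mm 2.2 axial mm -15.3 dy -1.4 cost 275.0 [9780]
[275 202  36  45] [-5.59013384 -6.23200886  8.45500264] 0.05637206620856061
```

Request:
apply_moves(
  commands=[
    [[0,0.1,-0.3],0,1],
    [[0,0.2,-0.6],0,1],
    [[0.1,0.2,-0.9],0,1],
    [[0.2,0.2,-1.2],0,1],
    [[0.3,0.2,-1.4],0,1],
    [[0.3,0.2,-1.4],0,1],
  ],
)

```text
clock: 27.53
tool_pos: [0.5688, 0.1775, 0.1195]
orientation: [179.8, 0.3, -0.0]
force: [-8.1, -4.4, 7.0]
opening: 0.0562
gripper_force: 30.0
```

Run:
```python
from fit import *
a,b=fit([(240,150,312,300),None])
print(ctrl.get_obs()['force'],ctrl.get_obs()['opening'])
```

```text
P [0.5687 0.1776 0.1215] tilt 23.3 offset up/back mm 5.2 axial mm -13.2 dy -0.5 cost 247.0 [9608]
[-7.28662458 -4.67830042  7.15607759] 0.056432726894324284
```

Request:
apply_moves(
  commands=[
    [[-2,0,0.5],0,1],
    [[-4,1,1],0,1],
    [[-6,4,1],0,1],
    [[-8,7.5,1],0,1],
    [[-8.9,11,1],0,1],
    [[-8.9,14,1],0,1],
    [[-8.9,16.2,0],0,1],
    [[-8.9,16.2,-2],0,1],
    [[-8.9,16.2,-4],0,1],
    [[-8.9,16.2,-4.8],0,1],
    [[-8.9,16.2,-5.0],0,1],
    [[-8.9,16.2,-5.0],0,1],
  ],
)

```text
clock: 28.63
tool_pos: [0.482, 0.3408, 0.0696]
orientation: [179.9, 0.0, 0.0]
force: [0.7, -1.0, 0.1]
opening: 0.056
gripper_force: 30.0
```

Run:
```python
from fit import *
a,b=fit([(160,200,290,320),None])
print(ctrl.get_obs()['force'],ctrl.get_obs()['opening'])
```

```text
P [0.4827 0.3415 0.073 ] tilt 20.1 offset up/back mm 8.0 axial mm -14.9 dy -1.3 cost 80.0 [9376]
[-1.09981152  0.0216173  -0.41098769] 0.05650843570024689
```

Request:
apply_moves(
  commands=[
    [[0,0,-0.4],0,1],
    [[-0.4,0,-0.7],0,1],
    [[-1.0,0,-0.8],0,1],
    [[-1.0,0,-0.8],0,1],
    [[-1.0,0,-0.8],0,0.3],
    [[-1.0,0,-0.8],0,0],
    [[-1.0,0,-0.8],0,0],
    [[-1.0,0,-0.8],0,0],
    [[-1.0,0,2],0,0],
    [[-1.0,0,6],0,0],
    [[0,-4,9],0,0],
    [[0,-8,11],0,0],
    [[0,-12,11],0,0],
  ],
)

```text
clock: 29.82
tool_pos: [0.4837, 0.2313, 0.1824]
orientation: [-179.8, -0.3, 0.1]
force: [1.5, -0.6, 0.1]
opening: 0.0874
gripper_force: 0.0
```

Run:
```python
from h import *
from fit import mask
a=snap('scene');b=snap('top')
for p,z in((a,0),(b,0)):
    for n in('cup_center','lid_knob','jar_rim','ball0_center','timer','label_roll'): 
        zz=dict(cup_center=.04,lid_knob=.03,jar_rim=.125).get(n,.0)
        print(n,[(np.round(d['at']).tolist(),round(d['score'],2),atz(p,d['at'],zz).round(3).tolist()) for d in ctrl.spot_point(p,n)[:7]])
m=mask(a,(150,200,290,330));print(np.array(cv2.boundingRect(m))/3,m.sum())
X=[proj(a,[.476+.029*np.cos(q),.342+.029*np.sin(q),z]) for z in(0,.08) for q in np.linspace(0,6.28,60)];X=np.array(X);print(X.min(0),X.max(0)-X.min(0))
```

```text
cup_center [([206.0, 255.0], 0.78, [0.453, 0.336, 0.04])]
lid_knob [([376.0, 278.0], 0.94, [0.58, -0.004, 0.03]), ([341.0, 319.0], 0.74, [0.429, 0.012, 0.03])]
jar_rim [([318.0, 204.0], 0.76, [0.65, 0.168, 0.125])]
ball0_center []
timer [([248.0, 284.0], 0.85, [0.459, 0.23, 0.0])]
label_roll [([244.0, 228.0], 0.8, [0.653, 0.377, 0.0])]
cup_center [([307.0, 190.0], 0.21, [0.659, 0.174, 0.04])]
lid_knob [([377.0, 286.0], 0.68, [0.433, 0.01, 0.03]), ([382.0, 218.0], 0.56, [0.593, -0.005, 0.03])]
jar_rim [([308.0, 190.0], 0.96, [0.644, 0.175, 0.125])]
ball0_center [([306.0, 179.0], 0.42, [0.694, 0.176, 0.0])]
timer []
label_roll [([225.0, 192.0], 0.54, [0.66, 0.382, 0.0])]
[188.         231.66666667  30.33333333  46.66666667] 10793
[195.80600266 227.00171617] [28.76625493 44.64833313]
```

Request:
apply_moves(
  commands=[
    [[-1.5,-4,-1],0,0],
    [[-3,-8,-3],0,0],
    [[-4,-12,-5],0,0],
    [[-5.1,-16,-7],0,0],
    [[-5.1,-19,-8.1],0,0],
    [[-5.1,-21,-8.1],0,0],
    [[-5.1,-21,-8.1],0,0],
    [[-5.1,-21,-8.1],0,0],
  ],
)

```text
clock: 31.18
tool_pos: [0.431, 0.0194, 0.0979]
orientation: [180.0, 0.0, -0.1]
force: [0.9, 0.7, 0.0]
opening: 0.0876
gripper_force: 0.0
```

Run:
```python
from free2 import *
o=ctrl.get_obs();print(np.round(o['tool_pos'],4))
free2([(.42,.5),(.32,.36),(-.005,.02),(-.6,.6),(-1.5,1.5)],box=(150,200,290,330),w=1,n=35)
a=snap('scene');print([(d['at'],d['score']) for d in ctrl.spot_point(a,'lid_knob')[:3]])
```

```text
[0.431  0.0194 0.0979]
foot [0.4488 0.3405 0.0036] mouth [0.4479 0.3393 0.0836] tilt -1.1 yaw 53.0 cost 270.0 10692
tcp [0.4316 0.0203 0.0982] 0.08772977165494235 0.0 31.2333
[([342.3, 319.3], 0.94)]
```

Request:
apply_moves(
  commands=[
    [[0,-0.8,-2],0,0],
    [[0,-0.8,-4.5],0,0],
    [[0,-0.8,-6.3],0,0],
    [[0,-0.8,-6.3],0,0],
    [[0,-0.8,-6.3],0,1],
    [[0,-0.8,-6.3],0,1],
    [[0,-0.8,-6.3],0,1],
    [[0,-0.8,-6.3],0,1],
    [[0,-0.8,-6.3],0,1],
    [[0,-0.8,-6.3],0,1],
    [[0,-0.8,-6.3],0,1],
    [[0,-0.8,-6.3],0,1],
  ],
)

```text
clock: 32.33
tool_pos: [0.4312, 0.0124, 0.0352]
orientation: [-180.0, -0.0, 0.0]
force: [-0.2, 1.2, -0.5]
opening: 0.0397
gripper_force: 0.0
```

Request:
apply_moves(
  commands=[
    [[0,0,0],0,1],
    [[0,0,0],0,1],
    [[0,0,0],0,1],
    [[0,0,0],0,1],
    [[0,0,2],0,1],
    [[0,0,5],0,1],
    [[0,0,9],0,1],
    [[0,0,13],0,1],
    [[3,2,16.5],0,1],
    [[6,4.6,16.5],0,1],
    [[9,6.9,16.5],0,1],
    [[12,9.2,16.5],0,1],
    [[15,11.5,16.5],0,1],
    [[18,13.8,16.5],0,1],
    [[20,15.5,16.5],0,1],
    [[21.8,16.7,16.5],0,1],
    [[21.8,16.7,16.5],0,1],
    [[21.8,16.7,16.5],0,1],
  ],
)

```text
clock: 33.83
tool_pos: [0.649, 0.1798, 0.1979]
orientation: [179.9, 0.2, 0.0]
force: [-0.0, -0.4, -2.1]
opening: 0.0253
gripper_force: 30.0
```

Run:
```python
from h import *
a=snap('scene');b=snap('top');o=ctrl.get_obs();P=np.array(o['tool_pos']);print(P.round(4),o['opening'],o['gripper_force'],o['force'])
for p in(a,b):
    print([(np.round(d['at'],1).tolist(),round(d['score'],2)) for d in ctrl.spot_point(p,'lid_knob')[:3]],np.round(proj(p,P-[0,0,.004]),1))
# fit lid disc silhouette (bright steel) and jar rim in scene/top: print overlay crop numbers
g=cv2.cvtColor(a['img'],cv2.COLOR_RGB2GRAY)
for r in range(165,215,3): print(r,g[r,280:350:3].tolist())
d=np.array([proj(a,[P[0]+.055*np.cos(q),P[1]+.055*np.sin(q),P[2]-.021]) for q in np.linspace(0,6.28,80)]);print('disc top pred',d.min(0),d.max(0))
d=np.array([proj(a,[.649+.055*np.cos(q),.179+.055*np.sin(q),.125]) for q in np.linspace(0,6.28,80)]);print('rim pred',d.min(0),d.max(0))
```

```text
[0.6483 0.179  0.199 ] 0.025502855730072525 29.999568164348602 [ 0.52503665 -0.47204531 -2.99126729]
[([313.5, 175.0], 0.92), ([377.8, 274.5], 0.83)] [314.7 174.5]
[([307.3, 181.4], 0.72), ([380.1, 220.0], 0.65)] [307.5 182. ]
165 [240, 239, 240, 243, 177, 152, 154, 192, 192, 69, 64, 245, 240, 62, 192, 186, 169, 245, 239, 239, 239, 240, 242, 240]
168 [239, 239, 241, 216, 253, 255, 255, 223, 193, 68, 62, 47, 44, 64, 190, 189, 165, 241, 238, 240, 239, 240, 240, 239]
171 [239, 238, 242, 248, 253, 254, 255, 233, 193, 64, 64, 63, 64, 64, 194, 189, 170, 241, 239, 240, 239, 240, 240, 240]
174 [239, 239, 161, 221, 248, 255, 255, 228, 192, 66, 64, 65, 63, 65, 192, 194, 170, 238, 238, 238, 239, 239, 238, 241]
177 [239, 239, 183, 224, 244, 176, 144, 181, 191, 62, 63, 59, 61, 87, 189, 160, 180, 205, 241, 240, 240, 239, 239, 239]
180 [238, 238, 181, 206, 134, 140, 143, 141, 141, 101, 61, 66, 59, 107, 190, 174, 151, 143, 137, 246, 240, 239, 240, 239]
183 [239, 239, 179, 115, 239, 239, 138, 143, 141, 146, 95, 50, 56, 114, 162, 144, 138, 143, 141, 137, 241, 240, 239, 241]
186 [240, 240, 178, 162, 20
[... 620 characters left out ...]
39, 142, 151, 156, 161, 160, 157, 163, 161, 163, 161, 154, 149, 146, 133, 126, 59, 59, 60, 60]
204 [55, 56, 189, 210, 143, 146, 150, 155, 162, 166, 165, 156, 165, 164, 155, 159, 154, 151, 136, 249, 57, 60, 58, 59]
207 [57, 56, 48, 161, 138, 142, 151, 152, 161, 160, 167, 160, 157, 160, 160, 159, 150, 152, 130, 251, 61, 59, 59, 59]
210 [56, 54, 54, 51, 142, 145, 215, 228, 153, 162, 161, 166, 165, 159, 158, 152, 145, 197, 238, 204, 53, 55, 57, 58]
213 [49, 53, 51, 47, 140, 145, 155, 152, 174, 220, 202, 232, 234, 233, 227, 238, 231, 212, 211, 212, 54, 57, 57, 54]
disc top pred [289.47042266 172.71629732] [339.24180468 191.77313946]
rim pred [288.91260069 193.26542062] [337.28024951 214.17749833]
```

Request:
apply_moves(
  commands=[
    [[0,0,-2],0,1],
    [[0,0,-3.3],0,1],
    [[0,0,-3.7],0,1],
    [[0,0,-4.0],0,1],
    [[0,0,-4.2],0,1],
    [[0,0,-4.35],0,1],
    [[0,0,-4.35],0,1],
  ],
)

```text
clock: 34.62
tool_pos: [0.6493, 0.1795, 0.1571]
orientation: [-180.0, -0.0, 0.0]
force: [0.7, 1.1, -2.5]
opening: 0.0257
gripper_force: 30.0
```

Request:
apply_moves(
  commands=[
    [[0,0,-0.1],0,1],
    [[0,0,-0.2],0,1],
    [[0,0,-0.2],0,1],
    [[0,0,-0.3],0,1],
    [[0,0,-0.3],0,1],
  ],
)

```text
clock: 35.03
tool_pos: [0.6493, 0.1795, 0.1541]
orientation: [-180.0, -0.0, 0.0]
force: [-0.9, 0.1, 1.7]
opening: 0.0253
gripper_force: 30.0
```

Request:
apply_moves(
  commands=[
    [[0,0,-0.1],0,1],
    [[0,0,-0.1],0,1],
  ],
)

```text
clock: 35.2
tool_pos: [0.6493, 0.1795, 0.1541]
orientation: [-180.0, -0.1, 0.0]
force: [-4.1, 0.8, 8.1]
opening: 0.0257
gripper_force: 30.0
```

Request:
apply_moves(
  commands=[
    [[0,0,0],0,0.6],
    [[0,0,0],0,0.3],
    [[0,0,0],0,0],
    [[0,0,0],0,0],
    [[0,0,0],0,0],
    [[0,0,3],0,0],
    [[0,0,7],0,0],
    [[-4,4,9],0,0],
    [[-8,8,9],0,0],
    [[-12,12,9],0,0],
    [[-16,16,9],0,0],
    [[-20,20,9],0,0],
    [[-22,24,9],0,0],
    [[-22,28,9],0,0],
    [[-22,28,9],0,0],
    [[-22,28,9],0,0],
  ],
)

```text
clock: 36.53
tool_pos: [0.4273, 0.4622, 0.2428]
orientation: [-179.9, -0.0, 0.1]
force: [1.1, -0.5, 1.0]
opening: 0.0875
gripper_force: 0.0
```

Run:
```python
from h import *
a=snap('scene');b=snap('top');o=ctrl.get_obs();print(o['clock'],np.round(o['tool_pos'],3),np.abs(o['qvel']).max())
def one(p,n,near):
    c=[d['at'] for d in ctrl.spot_point(p,n)];return min(c,key=lambda u:np.hypot(*(np.array(u)-proj(p,near)))) if c else None
for n,x in(('lid_knob',[.649,.179,.149]),('cup_center',[.448,.34,.04]),('timer',[.4596,.228,0]),('label_roll',[.654,.381,0]),('lid_knob',[.584,-.005,.03]),('marker_1',[.75,.175,0])):
    u,v=one(a,n,x),one(b,n,x);print(n,u,v,[r if isinstance(r,list) else r.round(4) for r in tri([(a,u),(b,v)])] if u is not None and v is not None else '')
for p in(a,b): print('balls',[(np.round(d['at']).tolist(),round(d['score'],2)) for d in ctrl.spot_point(p,'ball0_center')[:7]])
# flatness: disc bright edge in scene: fit ellipse of disc vs prediction
im=a['img'][185:230,280:350];print('disc pred',[ [f(np.array([proj(a,[.649+.055*np.cos(q),.179+.055*np.sin(q),z]) for q in np.linspace(0,6.28,80)]),0).round(1).tolist() for f in(np.min,np.max)] for z in(.132,)])
g=cv2.cvtColor(a['img'],cv2.COLOR_RGB2GRAY)
for r in range(186,222,3): print(r,g[r,283:346:3].tolist())
```

```text
36.6333 [0.427 0.463 0.242] 3.15421669104545
lid_knob [314.1, 193.6] [305.3, 182.8] [array([0.6564, 0.1815, 0.1454]), [0.0004, 0.0004]]
cup_center [204.4, 254.5] [236.2, 279.5] [array([0.4466, 0.3383, 0.0437]), [0.0029, 0.0029]]
timer [248.3, 284.1] [284.9, 270.0] [array([ 0.4647,  0.2302, -0.0039]), [0.0032, 0.0032]]
label_roll [244.7, 226.4] [227.6, 194.8] [array([0.6521, 0.3731, 0.0055]), [0.0003, 0.0003]]
lid_knob [377.0, 274.8] [380.7, 220.6] [array([ 0.5869, -0.0022,  0.0331]), [0.0006, 0.0006]]
marker_1 [337.9, 232.0] [311.1, 148.3] [array([ 0.7771,  0.1608, -0.008 ]), [0.002, 0.002]]
balls [([250.0, 286.0], 0.22)]
balls [([285.0, 272.0], 0.33)]
disc pred [[[289.0, 190.6], [337.5, 211.3]]]
186 [240, 181, 165, 152, 169, 173, 150, 238, 241, 190, 72, 191, 248, 240, 239, 240, 240, 239, 240, 240, 241]
189 [240, 183, 205, 230, 239, 241, 250, 244, 252, 73, 78, 81, 63, 240, 240, 240, 241, 241, 239, 239, 239]
192 [241, 184, 213, 207, 246, 248, 241, 249, 250, 71, 74, 73, 99, 241, 241, 241, 240, 240, 240, 240, 240]
195 [248, 188, 208, 241, 236, 240, 239, 240, 255, 64, 69, 71, 128, 236, 2
[... 176 characters left out ...]
9, 241, 218, 64, 58, 56, 244, 237, 236, 235, 234, 234, 191, 67, 70]
204 [57, 190, 200, 237, 239, 237, 236, 235, 235, 238, 239, 236, 235, 236, 239, 239, 237, 237, 217, 63, 60]
207 [60, 55, 163, 140, 194, 239, 235, 237, 236, 237, 237, 236, 239, 238, 236, 236, 236, 231, 251, 58, 62]
210 [60, 56, 60, 140, 146, 150, 182, 203, 235, 238, 239, 237, 238, 238, 241, 229, 205, 216, 207, 62, 68]
213 [59, 58, 54, 142, 147, 155, 157, 163, 169, 171, 186, 194, 185, 191, 216, 233, 215, 213, 210, 57, 64]
216 [55, 51, 54, 139, 149, 149, 156, 160, 158, 161, 184, 205, 210, 218, 217, 218, 214, 212, 184, 60, 57]
219 [60, 61, 54, 143, 146, 151, 156, 171, 185, 193, 203, 203, 207, 213, 214, 218, 215, 209, 135, 57, 60]
```

```bash
python3 -c "
from plant import ctrl
print(ctrl.close_job())"
```

```text
the job is handed in; nothing more can be done
None
```

I handed the job in at about 36.6 s. I counted six balls in the jar before closing it, the pot stands upright on the worktop about 75 mm from where it started, the steel lid sits flat on the rim, and the timer, sticker roll, marker and yellow lid stayed put; along the way I let go of the pot tilted twice: once it dropped upright with the balls in it, once it tipped onto its side empty.

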